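# Nest the steel lab pans and push the nest back to the vial tray

## Task

Put the set of three steel pans away: nest them in size order, the medium pan standing fully down inside the large one and the small pan fully down inside the medium one. The finished nest belongs at the back, upright, right up against the front edge of the tray of white-capped vials; the large pan is too wide to grip and must be slid along the bench, not lifted. Leave the other things where they are.

Things in the scene. Friction and masses are not known exactly. Their poses are not given: they have to be found in the camera images.
- large_pan: Large steel pan, round, open, loose, 0.4 kg; two small wire loops on opposite sides, along its own y axis, reaching 92 mm from its axis, tops 44 mm high. Outside 128 mm across at the rim, tapering to 110 at the foot, 50 high; wall and floor 3 mm. Origin: centre of its underside, z up.
- medium_pan: Medium steel pan, loose, 0.17 kg; one black bar handle points along its +x. Outside 110 mm across at the rim, 94 at the foot, 48 high; wall and floor 3 mm. Nested in the large pan: 4 to 6 mm of play all round, floor on floor (origin 3 mm above the large pan's), handle passes over the large rim. Origin: centre of its underside, z up.
- small_pan: Small steel pan, loose, 0.12 kg; one black bar handle along its +x, raised above the rim. Outside 92 mm across at the rim, 78 at the foot, 46 high; wall and floor 3 mm. Nested in the medium pan: 4 to 6 mm of play all round, origin 3 mm above the medium's; its handle then clears the medium's by 3 mm, so handles may point any way. Origin: centre of its underside, z up.
- medium_grip (a point): A point on the middle line of the medium pan's black handle, 89 mm from the pan's axis along its +x and 57 mm above its underside. The black bar is 62 mm long (70 to 132 mm from the axis), 14 mm wide and 10 mm high, level. Frame axes as the pan's.
- small_grip (a point): A point on the middle line of the small pan's black handle, 80 mm from the pan's axis along its +x and 67 mm above its underside. The black bar is 62 mm long (61 to 123 mm from the axis), 14 mm wide and 10 mm high, level. Frame axes as the pan's.
- conical_flask: Clear conical flask, 63 mm across, 112 mm high, loose; leave it. Origin: centre of its underside.
- jar: Clear open jar, 52 mm across, 98 mm high, loose; leave it. Origin: centre of its underside.
- booklets: Small pile of test-strip booklets, 48 x 53 x 9 mm, loose; leave it. Origin: centre of its underside.
- tray_front (a point): Middle of the front edge, at bench level, of the yellow-green tray full of white-capped vials (282 x 402 x 25 mm; stands fast). The edge faces the robot: a straight wall 3 to 23 mm high along the point's y axis, 150 mm to either side; point x points away from the robot into the tray. With the large pan touching it, the pan's origin is at point x = about -59 mm.
Not all that is in view belongs to the job. Leave any orange look-alike of the medium_pan alone.

How it is judged:
At the end, for the whole second after the job is handed in: Pans at rest, upright within 0.08 rad, the large on the bench; medium in large and small in medium, each centred within 12 mm and its underside at most 8 mm above the outer pan's; large pan within 15 mm of touching the tray's front edge and within 140 mm of the edge's middle sideways (horizontal distance between medium_pan and large_pan below 0.012 m and z of medium_pan in the frame of large_pan below 0.008 m and horizontal distance between small_pan and medium_pan below 0.012 m and z of small_pan in the frame of medium_pan below 0.008 m and height (world z) of large_pan below 0.006 m and angle between each of large_pan, medium_pan, small_pan's own z axis and vertical below 0.08 rad and x of large_pan in the frame of tray_front between -0.074 and -0.045 m and y of large_pan in the frame of tray_front between -0.14 and 0.14 m and linear speed of each of large_pan, medium_pan, small_pan below 0.02 m/s).
It fails at once if flask, jar or booklets moved more than 40 mm (distance of any of conical_flask, jar, booklets from where it was at the start of the episode above 0.04 m).
It fails at once if the large pan is lifted off the bench (over 20 mm) instead of being slid (height (world z) of large_pan above 0.02 m).
It also fails if it takes over 72 s, if anything falls off the work surface, if the arm or the gripper's body presses on something with over 40 N, if the wrist force passes 120 N, or if a joint passes its speed limit or range.

## Robot

A 6-joint arm with a two-finger parallel gripper is mounted at the origin on a cart in front of the work surface, level with it; the furniture and walls round the work are solid. World frame = base frame: x ahead of the robot, y to its left, z up, the work surface at z = 0. Lengths are in m, angles in rad, forces in N, time in s.
With the tool pointing down it reaches from about 0.3 to 0.875 m from the base axis. Payload 6.4 kg.
Tool frame: the origin (TCP) lies midway between the tips of the shut fingers; the grasp point (between the pads) lies 19 mm behind it; z points along the fingers, y is the direction in which the jaws open and shut (so a half turn about z gives the same grasp; the last joint's range is limited). The gripper opens to 85 mm and grips with 20 to 120 N. Pads are 22 mm wide; open, the fingers measure 114 mm over their backs; the gripper's body (76 mm by 85 mm) begins 54 mm behind the grasp point. The pads swing forward as they close: fully open they stand 13 mm farther back than shut.
Start: joints at [-1.37, 0.181, 1.607, -0, 1.354, -0.206], TCP at [0.228, -0.528, 0.231] pointing down, gripper open.
Joint ranges: [-2.99, 2.99], [-0.89, 2.07], [0.3, 2.58], [-1.14, 4.28], [0, 2.63], [-3.12, 3.12]. Speed limits (rad/s): [2.57, 2.57, 3.01, 3.14, 3.14, 3.14].

## Interface

Orientations are given as a unit quaternion [w, x, y, z].
In Python, from bench import ctrl gives the robot as it stands. The module is installed in compiled form; this text tells all that it offers.
- The arm moves only by the tool arm_command, never from a script. Its argument "plan" is one flat list of numbers, 4 for each row, row after row: the shift along the tool's x, y, z in mm, then the turn about the tool's z in rad. A call has 1 to 20 rows; each row shifts and turns the commanded pose from where the row before left it, along the tool's axes as they then stand; what a row does not reach is not made up. A row lasts 1/10 s, in which the tool goes at most 50 mm and 8.59 degrees, less where a joint would pass 70% of its speed; a pose out of reach is approached as far as the arm can. A call is refused whole if a number of a shift passes 50 or a number of a turn 0.15, either way. A call with a gripper value outside its range is refused whole. "grip" is the opening, from 0 (shut) to 1 (fully open), set as the call begins (left out, the last holds). The fingers move at their own pace and stop on an object; the grip force is fixed at half the most. Time passes only in rows, so rows that do not move let the fingers close. It gives the time, the measured TCP pose, the force and the opening at its end, in the units of the state.
- ctrl.get_obs(): the state, without advancing time (a new reading comes with each control period).
- ctrl.camera(name): name is "scene" or "top" or "wrist"; returns a dict with "color" (384x512x3 uint8, red, green, blue), "camera_matrix" (3x3 intrinsics, pixels), "k1" (the pictures are not rectified: a ray, as slopes to the right and down, at radius r is drawn at 1 + k1 r^2 times it, then the intrinsics apply), "eye" and "attitude" of the camera in the world; the wrist camera has in their place "T_tool_cam" (4x4, takes a point from camera to tool coordinates, whose origin is the TCP and whose axes are the flange's). Camera axes: x right, y up, looking along -z (the intrinsics and any distortion apply to the point x, -y, -z); pixel columns grow to the right and rows downward; lengths in m; the calibration is good to about 2 mm. A picture is of the moment at which its call begins: read the wrist's pose just before it. There is no depth.
- ctrl.hand_in(): hands the job in, once; it reports no verdict.
The state is a dict: "time_s": time; "q": joint angles; "dq": joint speeds; "joint_efforts": joint torques, N m; "eef_pos": TCP position; "eef_rot": TCP orientation; "wrist_force": force on the tool from outside, world axes, zero at the start; "torque": the same for the moment, N m; "opening": opening from 0.0 (shut) to 1.0 (fully open).
Only numpy, scipy, OpenCV 4.12 (cv2) and the standard library are available. Lean on these libraries where they do the work, as an engineer would, in place of code of your own. Each camera call takes 0.05 s, during which the arm holds its last target. There are 200 camera calls.

## Working session

There is one attempt and no reset: what is moved stays moved. The work goes in short steps, Python scripts to look and compute and a tool call to move; the robot and the scene stay as the last step left them, time stands still between calls to the robot, and variables do not carry over. Pictures are saved under pics/ and viewed, about 8 in all and at most 12, crops included, and the job is handed in when it is done.

Besides the shell and the picture viewer there is one more tool, called as a command line: name --argument value ..., lists and objects as JSON in quotes. arm_command: Moves the arm, as the interface text tells. Its arguments: {"type":"object","properties":{"plan":{"type":"array","items":{"type":"number"}},"grip":{"type":"number"}},"required":["plan"]}

```bash
mkdir -p pics; cat > h.py <<'E'
import numpy as np, cv2
from scipy.spatial.transform import Rotation as R
from bench import ctrl
def rot(a):
    a=np.array(a,float)
    return a if a.shape==(3,3) else R.from_quat(a,scalar_first=True).as_matrix()
def cam(name):
    o=ctrl.get_obs(); c=ctrl.camera(name)
    if name=="wrist":
        T=np.array(c["T_tool_cam"]); Rt=rot(o["eef_rot"])
        c["Rm"]=Rt@T[:3,:3]; c["e"]=Rt@T[:3,3]+np.array(o["eef_pos"])
    else: c["Rm"]=rot(c["attitude"]); c["e"]=np.array(c["eye"])
    return c
def dist(c): return np.array([c["k1"],0,0,0,0],float)
def ray(c,uv):
    p=cv2.undistortPoints(np.array(uv,float).reshape(-1,1,2),np.array(c["camera_matrix"]),dist(c),
      ).reshape(-1,2)
    return np.c_[p[:,0],-p[:,1],-np.ones(len(p))]@c["Rm"].T
def onz(c,uv,z):
    d=ray(c,uv); return c["e"]+d*((z-c["e"][2])/d[:,2])[:,None]
def proj(c,P):
    q=(np.atleast_2d(P)-c["e"])@c["Rm"]; q=q*[1,-1,-1]
    return cv2.projectPoints(q,np.zeros(3),np.zeros(3),np.array(c["camera_matrix"]),dist(c))[0].reshape(-1,2)
def save(n,im): cv2.imwrite("pics/"+n+".png",im[:,:,::-1])
E
python3 - <<'E'
from h import *
for n in("scene","top","wrist"):
    c=cam(n); save(n+"0",c["color"]); print(n,c["e"].round(3),c["Rm"].round(3).tolist(),c["camera_matrix"],c["k1"])
print(ctrl.get_obs())
a=cv2.imread("pics/scene0.png")
E
```

```text
scene [0.722 0.739 1.138] [[-0.976, -0.178, 0.126], [0.218, -0.797, 0.563], [-0.0, 0.577, 0.817]] [[375.28364148   0.         253.21358728]
 [  0.         375.28364148 196.01458291]
 [  0.           0.           1.        ]] 0.0437256228898951
top [0.358 0.034 1.428] [[-0.024, 0.991, -0.133], [-1.0, -0.024, 0.003], [-0.0, 0.133, 0.991]] [[499.07539007   0.         253.98072874]
 [  0.         499.07539007 199.34738951]
 [  0.           0.           1.        ]] -0.16808623520779967
wrist [ 0.297 -0.498  0.374] [[0.395, 0.877, 0.275], [-0.919, 0.378, 0.117], [-0.001, -0.298, 0.954]] [[283.57707411   0.         253.95262227]
 [  0.         283.57707411 189.41837555]
 [  0.           0.           1.        ]] -0.020403770249861584
{'time_s': 0.15, 'q': array([-1.37030533e+00,  1.81437465e-01,  1.60775176e+00, -9.08583000e-07,
        1.35379872e+00, -2.06265165e-01]), 'dq': array([-6.79854163e-05, -2.53007771e-03, -2.70772983e-03, -1.21228767e-03,
       -6.62553007e-04,  4.09769868e-04]), 'joint_efforts': array([ 1.01992362e-03, -4.45260644e+01, -3.51689279e+01, -2.92225150e-04,
        5.81470609e-03,  2.68973690e-05]), 'eef_pos': array([ 0.22743832, -0.52765501,  0.23056622]), 'eef_rot': array([-6.97641639e-04,  9.79389608e-01,  2.01978982e-01,  1.57058465e-06]), 'wrist_force': array([ 0.18941873,  0.10390022, -0.13172187]), 'torque': array([ 0.03116713, -0.01435201,  0.01114596]), 'opening': 0.9990626436343129}
```

```bash
python3 -c "
import cv2
for n in('top0','scene0'):
    cv2.imwrite(f'pics/{n}b.png',cv2.resize(cv2.imread(f'pics/{n}.png'),(800,600),interpolation=cv2.INTER_CUBIC))"
```

```text
(no output)
```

View pics/top0b.png

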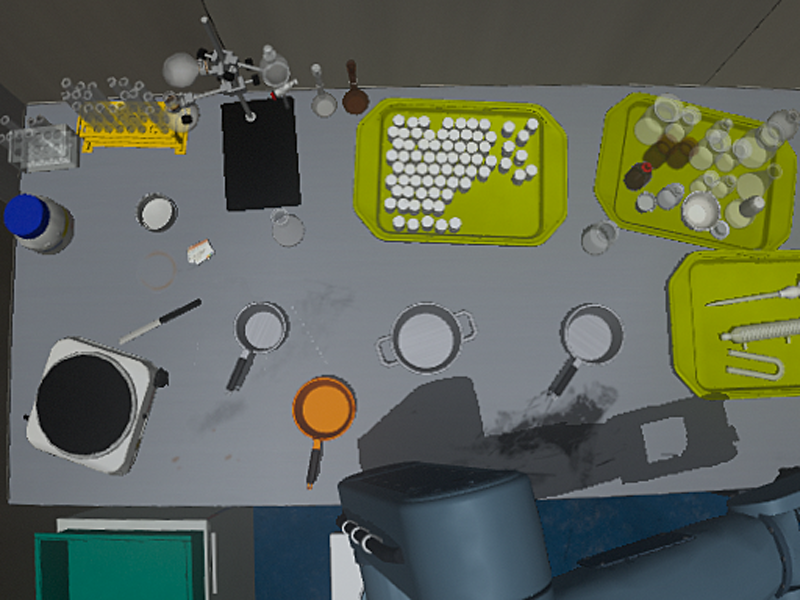

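View pics/scene0b.png

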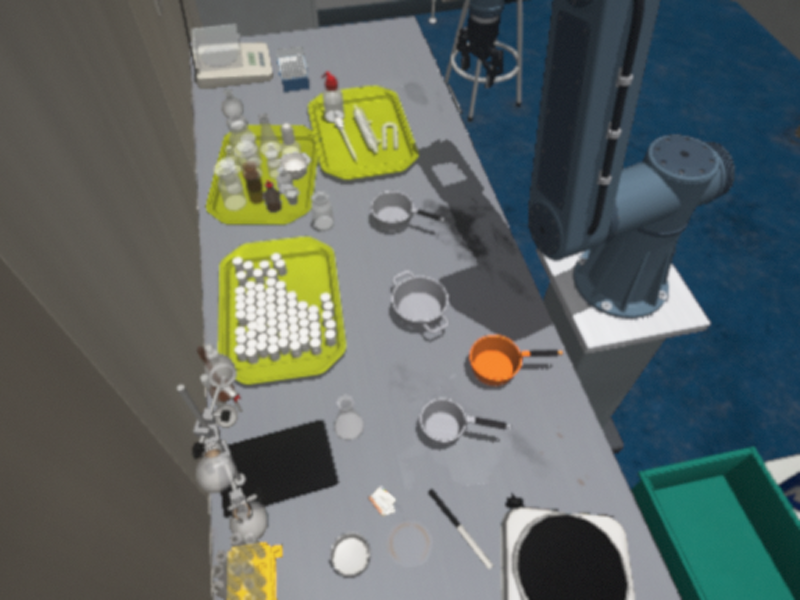

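Top view (800×600): the large two-loop pan is at (428,338). The steel one-handled pans are at (592,333), rim about 62 px, and (262,327), rim about 54 px. By ratio to the large pan (about 70 px), the right one is the medium and the left one the small. The orange pan at (324,408) is the look-alike. The vial tray's front edge is at row ~245, with clear vessels at (288,230) and (597,238). Next I measure these and make an enlarged crop.

```bash
cat > m.py <<'E'
from h import *
c=cam("top"); im=c["color"]; S=6
hsv=cv2.cvtColor(im,cv2.COLOR_RGB2HSV); s=1/1.5625
tiles=[]
for n,(u,v),rt,zt in(("large",(428,338),.064,.05),("medium",(592,333),.055,.048),("small",(262,327),.046,.046)):
    u*=s;v*=s
    # rim: radial outermost strong edge, cast on rim plane, circle fit with known radius
    g=cv2.GaussianBlur(cv2.cvtColor(im,cv2.COLOR_RGB2GRAY),(3,3),0).astype(float)
    gx=cv2.Sobel(g,-1,1,0);gy=cv2.Sobel(g,-1,0,1);mag=np.hypot(gx,gy)
    cen=onz(c,[[u,v]],zt)[0][:2]
    th=np.linspace(0,2*np.pi,120,endpoint=False)
    for it in range(6):
        pts=[]
        for t in th:
            rr=np.linspace(rt-.010,rt+.010,41)
            P=np.c_[cen[0]+rr*np.cos(t),cen[1]+rr*np.sin(t),np.full(41,zt)]
            q=proj(c,P).astype(np.float32)
            m=cv2.remap(mag.astype(np.float32),q[:,:1],q[:,1:],cv2.INTER_LINEAR)[:,0]
            k=m.argmax(); pts.append((P[k,0],P[k,1],m[k]))
        pts=np.array(pts); d=pts[:,:2]-cen; r=np.hypot(*d.T)
        ok=abs(r-np.median(r))<.004
        A=np.c_[2*pts[ok,:2],np.ones(ok.sum())]; b=(pts[ok,:2]**2).sum(1)
        x=np.linalg.lstsq(A,b,rcond=None)[0]; cen=x[:2]
    R0=np.sqrt(x[2]+x[0]**2+x[1]**2)
    print(n,"centre",cen.round(4),"R",R0.round(4),"n",ok.sum())
    q=proj(c,np.c_[cen[0]+rt*np.cos(th),cen[1]+rt*np.sin(th),np.full(120,zt)])
    u0,v0=int(u)-32,int(v)-32
    t_=cv2.resize(im[v0:v0+72,u0:u0+64],None,fx=4,fy=4,interpolation=cv2.INTER_CUBIC)
    for a in q[::4]: cv2.circle(t_,tuple(((a-[u0,v0])*4+2).astype(int).tolist()),1,(255,0,0),-1)
    tiles.append(t_)
    if n!="large":
        z=.057 if n=="medium" else .067
        mk=np.zeros(im.shape[:2],np.uint8); mk[v0:v0+72,u0:u0+64]=(im[v0:v0+72,u0:u0+64].max(2)<50)*255
        nn,lab,st,ce=cv2.connectedComponentsWithStats(mk)
        k=1+st[1:,4].argmax(); ys,xs=np.where(lab==k)
        P=onz(c,np.c_[xs,ys],z)[:,:2]; mean=P.mean(0)
        e=np.linalg.svd(P-mean,full_matrices=False)[2][0]; e*=np.sign(e@(mean-cen)); a=(P-cen)@e
        print("  handle mean",mean.round(4),"ang axis",np.arctan2(e[1],e[0]).round(3),"ang from centre",np.arctan2(*(mean-cen)[::-1]).round(3),"range",a.min().round(3),a.max().round(3),"area",len(xs))
save("crop1",np.hstack(tiles))
# tray front edge
mk=cv2.inRange(hsv,(25,120,60),(40,255,255))
vs=[]
for uu in range(int(385*s),int(540*s),3):
    col=np.where(mk[40:175,uu]>0)[0]; vs.append((uu,40+col.max()+.5))
vs=np.array(vs); 
for z in(.0,.023): 
    P=onz(c,vs,z); f=np.polyfit(P[:,1],P[:,0],1); print("edge z",z,"x=%.4f*y+%.4f"%tuple(f),"y",P[:,1].min(),P[:,1].max(), "res",np.std(P[:,0]-np.polyval(f,P[:,1])))
xs=np.where((mk[60:150,200:380]>0).any(0))[0]+200
print("tray sides",onz(c,[[xs.min(),110],[xs.max(),110]],.02).round(3))
print("vessels",onz(c,np.array([[289,236],[594,246],[201,252]])*s,0).round(3))
E
python3 m.py
```

```text
large centre [ 0.497  -0.0257] R 0.0565 n 110
medium centre [ 0.4933 -0.3222] R 0.0526 n 87
  handle mean [ 0.4072 -0.2617] ang axis 2.402 ang from centre 2.528 range 0.071 0.127 area 30
small centre [0.5199 0.271 ] R 0.0479 n 74
  handle mean [0.4285 0.3243] ang axis 2.747 ang from centre 2.614 range 0.089 0.121 area 12
edge z 0.0 x=0.0654*y+0.6830 y -0.23210741938734414 0.04969679184462515 res 0.0008545060407173125
edge z 0.023 x=0.0654*y+0.6777 y -0.22782431503395822 0.049442461095344246 res 0.0008407473190586184
tray sides [[ 0.814  0.105  0.02 ]
 [ 0.806 -0.296  0.02 ]]
vessels [[ 0.698  0.229  0.   ]
 [ 0.666 -0.346  0.   ]
 [ 0.672  0.397  0.   ]]
```

View pics/crop1.png

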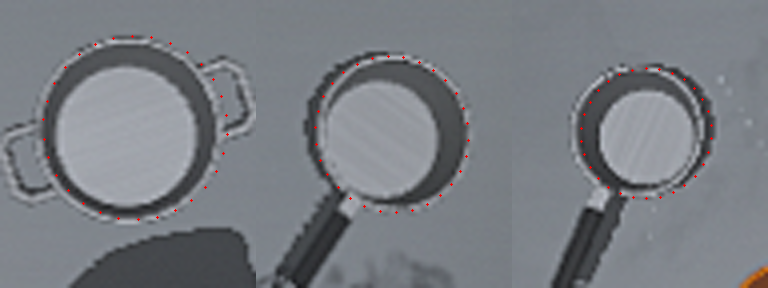

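The crop confirms it: the large pan has loops, the middle tile is the medium (rim ~154 tile px) and the right tile is the small (~130). The fitted dots are slightly off, because they caught the shadow. I'll correct the centres from the bright rims, then start the slide.

```bash
python3 - <<'E'
from h import *
c=cam("top"); s=1/1.5625
for n,(u,v),zt,t in(("large",(428,338),.05,(130,129.5)),("medium",(592,333),.048,(135.5,134)),("small",(262,327),.046,(127,131.5))):
    u0,v0=int(u*s)-32,int(v*s)-32
    print(n,onz(c,[[u0+(t[0]+.5)/4-.5,v0+(t[1]+.5)/4-.5]],zt).round(4))
o=ctrl.get_obs(); print(rot(o["eef_rot"]).round(3),o["q"].round(3))
E
```

```text
large [[ 0.4953 -0.0222  0.05  ]]
medium [[ 0.493  -0.3219  0.048 ]]
small [[0.521  0.2759 0.046 ]]
[[ 0.918  0.396 -0.   ]
 [ 0.396 -0.918  0.001]
 [ 0.    -0.001 -1.   ]] [-1.37   0.181  1.607  0.     1.354 -0.206]
```

arm_command --plan '[0,0,0,0.14,0,0,0,0.14,0,0,0,0.127,13.3,-39,0,0,13.3,-39,0,0,13.3,-39,0,0,13.3,-39,0,0,13.3,-39,0,0,13.3,-39,0,0,13.3,-39,0,0,13.3,-39,0,0,13.3,-39,0,0,13.3,-39,0,0,13.3,-39,0,0,13.3,-39,0,0,13.3,-39,0,0,0,0,20,0,0,0,30,0]' --grip 0.6

```text
time_s: 2.05
eef_pos: [0.4023, -0.02, 0.1824]
eef_rot: [0.001, 1.0, 0.002, 0.002]
wrist_force: [0.3, -0.3, -0.5]
opening: 0.604
```

arm_command --plan '[0,0,40,0,0,0,40,0,0,0,40,0,0,0,30,0,0,0,18,0,0,0,0,0,15,0,0,0,10,0,0,0,8,0,0,0,8,0,0,0,8,0,0,0,8,0,0,0,8,0,0,0,8,0,0,0,8,0,0,0,8,0,0,0]'

```text
time_s: 3.65
eef_pos: [0.489, -0.0209, 0.0136]
eef_rot: [-0.0, 1.0, 0.0, -0.001]
wrist_force: [-4.8, -0.1, 4.3]
opening: 0.6
```

arm_command --plan '[8,0,0,0,8,0,0,0,8,0,0,0,8,0,0,0,6,0,0,0,6,0,0,0,6,0,0,0,0,0,0,0]'

```text
time_s: 4.45
eef_pos: [0.5404, -0.0212, 0.0137]
eef_rot: [0.0, 1.0, -0.0, 0.0]
wrist_force: [-0.8, -0.1, -0.0]
opening: 0.599
```

```bash
python3 - <<'E'
from h import *
o=ctrl.get_obs(); print(o["eef_pos"],o["wrist_force"])
t=cam("top")["color"][120:260,200:400]; w=cam("wrist")["color"]
t=cv2.resize(t,None,fx=3,fy=3,interpolation=cv2.INTER_CUBIC)
w=cv2.resize(w,None,fx=.39,fy=.39); a=np.zeros((420,800,3),np.uint8); a[:,:600]=t; a[:w.shape[0],600:600+w.shape[1]]=w[:,:200]
save("push1",a)
E
```

```text
[ 0.54035733 -0.02118266  0.0136693 ] [-0.80666629 -0.06576893 -0.00944404]
```

View pics/push1.png

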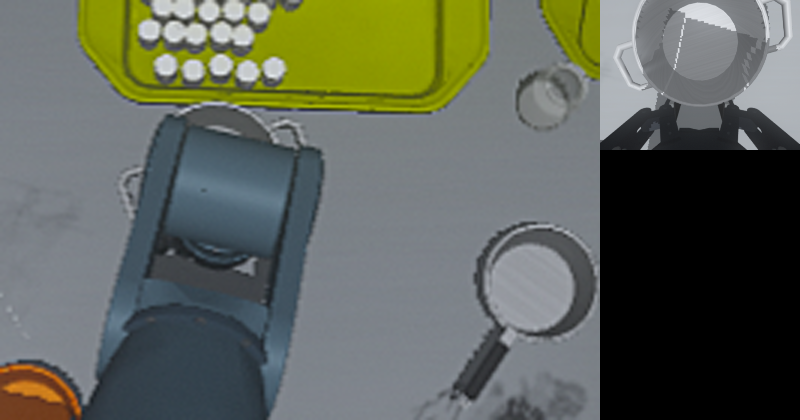

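Pan is centred between the fingers with its back rim near the tray edge. I'll creep on until contact.

arm_command --plan '[3,0,0,0,3,0,0,0,2,0,0,0,2,0,0,0]'

```text
time_s: 4.95
eef_pos: [0.5487, -0.021, 0.0133]
eef_rot: [-0.0, 1.0, -0.0, -0.001]
wrist_force: [-6.1, 0.1, 5.1]
opening: 0.6
```

arm_command --plan '[2,0,0,0,2,0,0,0]'

```text
time_s: 5.15
eef_pos: [0.5506, -0.0209, 0.0129]
eef_rot: [-0.0, 1.0, 0.0, -0.003]
wrist_force: [-19.4, -1.3, 15.0]
opening: 0.598
```

arm_command --plan '[-20,0,0,0,-40,0,0,0,0,0,-40,0,0,0,-50,0,-10,20,-50,0,-12,38,-40,0,-12,38,0,0,-12,38,0,0,-12,38,0,0,-12,38,0,0,-12,38,0,0,0,0,0,0.135,0,0,0,0.135,0,0,0,0.135,0,0,0,0.135,0,0,0,0]' --grip 0.6

```text
time_s: 6.75
eef_pos: [0.414, -0.2634, 0.1846]
eef_rot: [0.0, 0.964, -0.268, 0.001]
wrist_force: [0.2, -0.2, -0.3]
opening: 0.601
```

```bash
python3 - <<'E'
from h import *
o=ctrl.get_obs(); print(o["eef_pos"],o["q"].round(2))
w=cam("wrist"); t=cam("top"); np.savez("med.npz",**{k:w[k] for k in("color","camera_matrix","k1","Rm","e")})
a=np.zeros((384,800,3),np.uint8); a[:,:512]=w["color"]; k=cv2.resize(t["color"][130:226,220:316],(288,288),interpolation=cv2.INTER_CUBIC); a[:288,512:]=k
save("med1",a)
E
```

```text
[ 0.4140125  -0.26338337  0.18458171] [-0.81  0.04  1.86  0.    1.24  1.3 ]
```

View pics/med1.png

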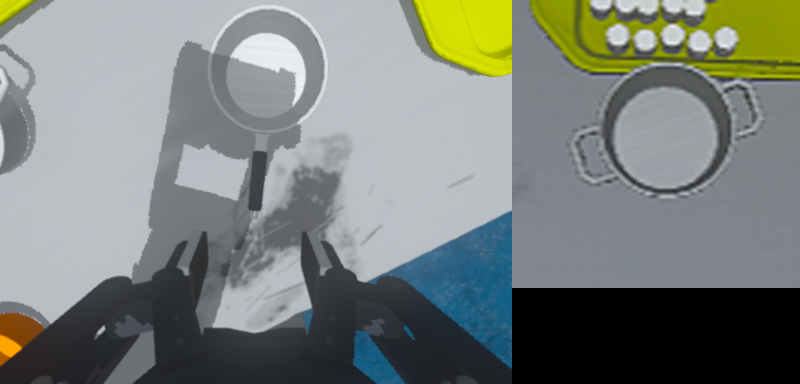

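Wrist view: medium pan rim is at about (268,69), its black handle runs from (260,151) to (254,210). Top inset: large pan rim centre at about inset (155,129), against the tray.

```bash
cat > an.py <<'E'
from h import *
def handle(w,box,rimc,zr,zh,rg,thr=60):
    """box x0,y0,x1,y1 around the black bar"""
    x0,y0,x1,y1=box; mk=np.zeros(w["color"].shape[:2],np.uint8)
    mk[y0:y1,x0:x1]=(w["color"][y0:y1,x0:x1].max(2)<thr)*255
    n,lab,st,_=cv2.connectedComponentsWithStats(mk); k=1+st[1:,4].argmax()
    ys,xs=np.where(lab==k); P=onz(w,np.c_[xs,ys],zh+.004)[:,:2]
    rect=cv2.minAreaRect((P*1000).astype(np.float32)); m=P.mean(0)
    e=np.linalg.svd(P-m,full_matrices=False)[2][0]; cen=onz(w,[rimc],zr)[0][:2]; e*=np.sign(e@(m-cen)); a=(P-cen)@e
    g=cen+e*0; inner=m+e*(((P-m)@e).min()); outer=m+e*(((P-m)@e).max())
    print("rect mm",np.round(rect[1],1),"rim centre",cen.round(4),"handle mid",m.round(4),"len",(outer-inner)@e,"axis ang",np.arctan2(e[1],e[0]).round(3),
      "ang c->m",np.arctan2(*(m-cen)[::-1]).round(3),"range",a.min().round(3),a.max().round(3))
    mid=(inner+outer)/2
    print(" grip from bar",(mid+e*(rg-(.101 if rg>.085 else .092))).round(4)," from centre",(cen+rg*(mid-cen)/np.linalg.norm(mid-cen)).round(4))
    return cen,mid,e
E
python3 - <<'E'
from an import *
w=dict(np.load("med.npz")); w["k1"]=float(w["k1"])
handle(w,(244,140,275,220),(267.5,69.5),.048,.057,.089)
c=cam("top"); print("large",onz(c,[[220+155.5/3-.33,130+129.5/3-.33]],.05).round(4))
E
```

```text
Traceback (most recent call last):
  File "an.py", line 6, in handle
    n,lab,st,_=cv2.connectedComponentsWithStats(mk); k=1+st[1:,4].argmax()
                                                         ~~~~~~~~~~~~~~~^^
ValueError: attempt to get argmax of an empty sequence
```

```bash
python3 - <<'E'
from an import *
w=dict(np.load("med.npz")); w["k1"]=float(w["k1"])
b=w["color"][140:220,244:275].max(2); print(np.percentile(b,[0,5,10,20,40]), b[::8,8:24:2])
for t in(85,100): handle(w,(244,140,275,220),(267.5,69.5),.048,.057,.089,t)
c=cam("top"); print("large",onz(c,[[220+155.5/3-.33,130+129.5/3-.33]],.05).round(4))
E
```

```text
[ 64.  67.  69.  70. 118.] [[126 123 149 152 150 149 150 149]
 [126 136 151 149 150 150 149 140]
 [104  69  71  70  71  70  69  78]
 [ 83  70  70  70  70  71  69 106]
 [ 71  70  70  71  70  71  72 121]
 [ 70  70  70  71  70  69 114 195]
 [ 69  69  70  70  69  75 175 195]
 [ 68  68  68  68  67 114 193 195]
 [ 65  66  65  65  66 158 191 189]
 [137 169 147 158 173 182 187 175]]
rect mm [13.  60.2] rim centre [ 0.496  -0.3278] handle mid [ 0.4138 -0.267 ] len 0.06018272240755966 axis ang 2.5 ang c->m 2.505 range 0.074 0.134
 grip from bar [ 0.4223 -0.2734]  from centre [ 0.4244 -0.2749]
rect mm [14.2 60.8] rim centre [ 0.496  -0.3278] handle mid [ 0.4137 -0.2669] len 0.06077939668776357 axis ang 2.498 ang c->m 2.505 range 0.073 0.134
 grip from bar [ 0.4223 -0.2734]  from centre [ 0.4244 -0.2749]
large [[ 0.6171 -0.0213  0.05  ]]
```

arm_command --plan '[13.6,3,0,0,0,0,0,0.1,0,0,40,0,0,0,40,0,0,0,35,0,0,0,20,0,0,0,12,0,0,0,0,0]'

```text
time_s: 7.7
eef_pos: [0.4231, -0.2718, 0.036]
eef_rot: [-0.001, 0.949, -0.314, -0.001]
wrist_force: [-0.3, -0.4, -0.8]
opening: 0.603
```

arm_command --plan '[0,0,0,0,0,0,0,0,0,0,0,0,0,0,0,0,0,0,0,0,0,0,0,0,0,0,0,0,0,0,0,0,0,0,-10,0,0,0,-10,0,0,0,0,0]' --grip 0

```text
time_s: 8.8
eef_pos: [0.4247, -0.2734, 0.0591]
eef_rot: [0.001, 0.949, -0.315, 0.001]
wrist_force: [0.5, -0.1, -2.0]
opening: 0.145
```

arm_command --plan '[0,0,-22,0,0,0,-22,0,0,0,-22,0,-6.6,-31.2,0,0,-6.6,-31.2,0,0,-6.6,-31.2,0,0,-6.6,-31.2,0,0,-6.6,-31.2,0,0,-6.6,-31.2,0,0,-6.6,-31.2,0,0,-6.6,-31.2,0,0,0,0,0,-0.126,0,0,0,-0.126,0,0,0,-0.126,0,0,0,-0.126,0,0,0,-0.126,0,0,0,-0.126,0,0,0,-0.126,0,0,0,0,0,0,0,0]'

```text
time_s: 10.8
eef_pos: [0.5304, -0.0408, 0.1232]
eef_rot: [-0.0, 0.993, 0.119, -0.0]
wrist_force: [1.2, -0.1, -2.6]
opening: 0.153
```

```bash
python3 - <<'E'
from h import *
o=ctrl.get_obs(); print(o["eef_pos"],rot(o["eef_rot"]).round(3).tolist(),o["wrist_force"],o["q"].round(2))
w=cam("wrist"); t=cam("top"); np.savez("w2.npz",**{k:w[k] for k in("color","camera_matrix","k1","Rm","e")})
a=np.zeros((384,800,3),np.uint8); a[:,:512]=w["color"]; k=cv2.resize(t["color"][130:226,220:316],(288,288),interpolation=cv2.INTER_CUBIC); a[:288,512:]=k
save("med2",a)
E
```

```text
[ 0.5304287  -0.04084838  0.12324809] [[0.972, 0.236, -0.0], [0.236, -0.972, 0.0], [-0.0, -0.0, -1.0]] [ 1.23026469 -0.11410632 -2.59674328] [-0.3   0.21  1.81 -0.    1.12  1.03]
```

View pics/med2.png

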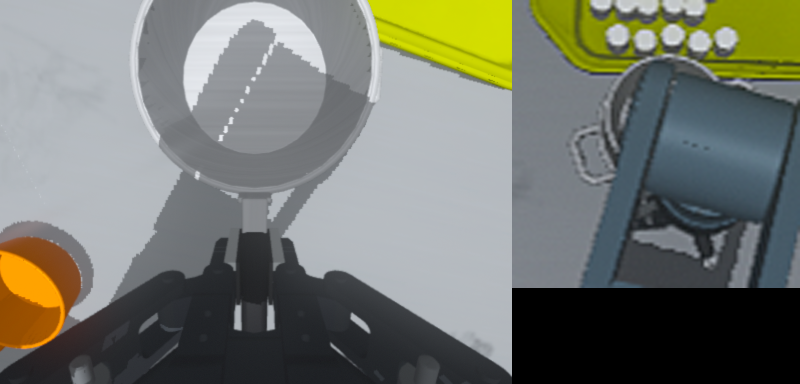

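Wrist view: the medium pan is held level and square, with its rim spanning columns 132–380 and its bottom at row 193. It hides the large pan below.

```bash
python3 - <<'E'
from h import *
w=dict(np.load("w2.npz")); w["k1"]=float(w["k1"])
for z in(.130,.135,.14):
    L,Rr,B=onz(w,[[132,60],[380,60],[256,193]],z)
    print(z,"centre est lateral",((L+Rr)/2)[:2].round(4),"width",np.linalg.norm(L-Rr).round(4),"bottom-based",(B[:2]+.055*np.array([.972,.236])).round(4))
E
```

```text
0.13 centre est lateral [ 0.6212 -0.0196] width 0.1106 bottom-based [ 0.6141 -0.0214]
0.135 centre est lateral [ 0.6205 -0.0197] width 0.1065 bottom-based [ 0.6156 -0.021 ]
0.14 centre est lateral [ 0.6199 -0.0198] width 0.1025 bottom-based [ 0.6172 -0.0206]
```

arm_command --plan '[0,0,15,0,0,0,15,0,0,0,15,0,0,0,10,0,0,0,8,0,0,0,6,0,0,0,5,0,0,0,4,0,0,0,0,0]'

```text
time_s: 11.8
eef_pos: [0.5316, -0.0411, 0.0457]
eef_rot: [0.0, 0.993, 0.121, 0.001]
wrist_force: [3.4, 0.5, -1.8]
opening: 0.146
```

arm_command --plan '[1,0,3,0,0,0,3,0,0,0,0,0]'

```text
time_s: 12.1
eef_pos: [0.5319, -0.0411, 0.0411]
eef_rot: [0.0, 0.993, 0.121, 0.0]
wrist_force: [-5.6, 0.4, 16.2]
opening: 0.15
```

arm_command --plan '[0,0,-1,0,0,0,0,0,0,0,0,0,0,0,0,0,0,0,-10,0,0,0,-40,0,0,0,-40,0,0,0,-40,0,-20,0,-30,0,-30,0,0,0,-30,0,0,0,0,0,0,0]' --grip 0.45

```text
time_s: 13.3
eef_pos: [0.4513, -0.0599, 0.2008]
eef_rot: [0.0, 0.993, 0.12, -0.001]
wrist_force: [0.7, -0.1, -0.1]
opening: 0.453
```

```bash
python3 - <<'E'
from h import *
o=ctrl.get_obs(); print(o["eef_pos"],rot(o["eef_rot"]).round(3).tolist(),o["wrist_force"],o["q"].round(2))
w=cam("wrist"); np.savez("w3.npz",**{k:w[k] for k in("color","camera_matrix","k1","Rm","e")})
t=cam("top"); a=np.zeros((384,800,3),np.uint8); a[:,:512]=w["color"]; k=cv2.resize(t["color"][160:256,100:196],(288,288),interpolation=cv2.INTER_CUBIC); a[:288,512:]=k
save("nest1",a)
E
```

```text
[ 0.45130468 -0.05985471  0.2007595 ] [[0.971, 0.239, -0.001], [0.239, -0.971, -0.0], [-0.001, -0.0, -1.0]] [ 0.69043135 -0.10588548 -0.14883598] [-0.39 -0.06  1.93 -0.    1.28  0.94]
```

View pics/nest1.png

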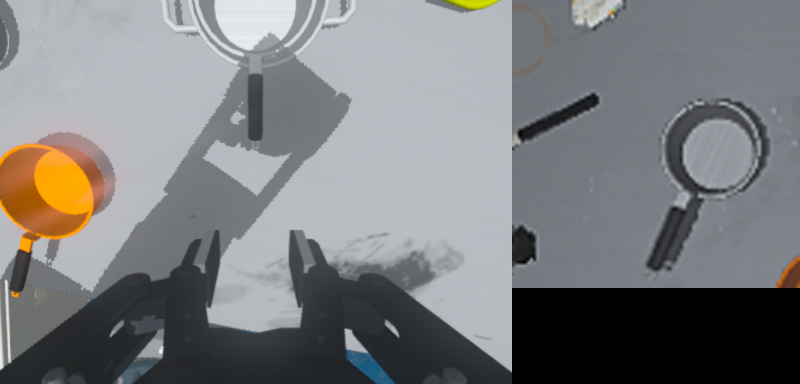

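Wrist view: the medium pan sits concentric inside the large one, with its handle toward the robot. Top inset: the small pan's rim is at about (713,149), its handle at about (668,235). Moving over it.

arm_command --plan '[8,-37,0,0,8,-37,0,0,8,-37,0,0,8,-37,0,0,8,-37,0,0,8,-37,0,0,8,-37,0,0,8,-37,0,0,8,-37,0,0,8,-37,0,0,0,0,0,0.146,0,0,0,0.146,0,0,0,0.146,0,0,0,0.146,0,0,0,0.146,0,0,0,0]'

```text
time_s: 15.0
eef_pos: [0.4434, 0.3194, 0.2003]
eef_rot: [-0.0, 0.97, -0.242, 0.0]
wrist_force: [-0.9, -0.0, -0.8]
opening: 0.45
```

```bash
python3 - <<'E'
from h import *
o=ctrl.get_obs(); print(o["eef_pos"],rot(o["eef_rot"]).round(3).tolist(),o["q"].round(2))
w=cam("wrist"); np.savez("sm.npz",**{k:w[k] for k in("color","camera_matrix","k1","Rm","e")})
t=cam("top"); a=np.zeros((384,800,3),np.uint8); a[:,:512]=w["color"]; k=cv2.resize(t["color"][130:226,220:316],(288,288),interpolation=cv2.INTER_CUBIC); a[:288,512:]=k
save("sm1",a)
E
```

```text
[0.44344633 0.31935938 0.20029902] [[0.883, -0.47, 0.0], [-0.47, -0.883, 0.0], [-0.0, -0.0, -1.0]] [0.41 0.15 1.71 0.   1.28 2.47]
```

View pics/sm1.png

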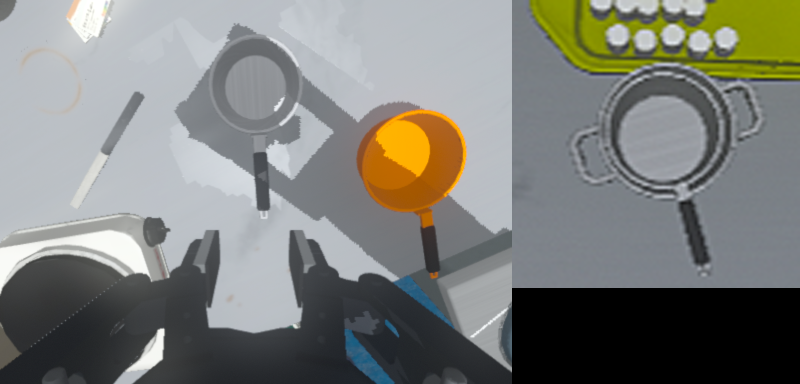

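Wrist view: small pan rim spans columns 210–301 and rows 35–132, with its handle from (260,150) to (264,212). Top inset: medium rim is concentric in the large, at about inset (154,130).

```bash
python3 - <<'E'
from an import *
w=dict(np.load("sm.npz")); w["k1"]=float(w["k1"])
handle(w,(246,140,278,216),(255.5,84),.046,.067,.080,100)
c=cam("top"); print("med",onz(c,[[220+154.5/3-.33,130+130/3-.33]],.051).round(4))
E
```

```text
rect mm [13.1 59.6] rim centre [0.5235 0.2746] handle mid [0.4397 0.3126] len 0.05961392685273715 axis ang 2.728 ang c->m 2.716 range 0.063 0.123
 grip from bar [0.4495 0.3083]  from centre [0.4506 0.3076]
med [[ 0.6165 -0.0203  0.051 ]]
```

arm_command --plan '[0,0,0,-0.07,10.7,7.7,0,0,0,0,40,0,0,0,40,0,0,0,40,0,0,0,23,0,0,0,10,0,0,0,0,0]'

```text
time_s: 15.95
eef_pos: [0.4492, 0.3064, 0.0462]
eef_rot: [0.001, 0.978, -0.208, -0.001]
wrist_force: [-0.4, 0.8, -0.4]
opening: 0.447
```

arm_command --plan '[0,0,0,0,0,0,0,0,0,0,0,0,0,0,0,0,0,0,0,0,0,0,0,0,0,0,0,0,0,0,0,0,0,0,-10,0,0,0,-10,0,0,0,0,0]' --grip 0

```text
time_s: 17.05
eef_pos: [0.4507, 0.3077, 0.0692]
eef_rot: [-0.001, 0.978, -0.208, 0.001]
wrist_force: [0.4, -0.3, -2.2]
opening: 0.151
```

arm_command --plan '[0,0,-22,0,0,0,-22,0,0,0,-22,0,20.7,21.5,0,0,20.7,21.5,0,0,20.7,21.5,0,0,20.7,21.5,0,0,20.7,21.5,0,0,20.7,21.5,0,0,20.7,21.5,0,0,20.7,21.5,0,0,20.7,21.5,0,0,20.7,21.5,0,0,0,0,0,0.11,0,0,0,0.11,0,0,0,0,0,0,0,0]'

```text
time_s: 18.75
eef_pos: [0.5513, 0.0267, 0.1333]
eef_rot: [0.0, 0.95, -0.312, -0.0]
wrist_force: [-0.4, 0.1, -0.8]
opening: 0.148
```

```bash
python3 - <<'E'
from h import *
o=ctrl.get_obs(); print(o["eef_pos"],rot(o["eef_rot"]).round(3).tolist(),o["wrist_force"],o["q"].round(2))
w=cam("wrist"); np.savez("w4.npz",**{k:w[k] for k in("color","camera_matrix","k1","Rm","e")})
save("sm2",w["color"])
E
```

```text
[0.5512945  0.02671643 0.13327845] [[0.805, -0.593, -0.0], [-0.593, -0.805, 0.0], [-0.0, 0.0, -1.0]] [-0.35341411  0.09990783 -0.77065101] [-0.17  0.24  1.75 -0.    1.15  2.04]
```

View pics/sm2.png

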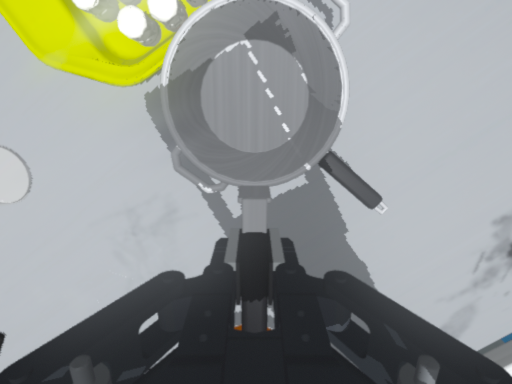

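Wrist view: the small pan is held level, its rim spanning columns 162–348 and its bottom at row 188. The medium handle is at lower right (350,180), well away from the fingers.

```bash
python3 - <<'E'
from h import *
w=dict(np.load("w4.npz")); w["k1"]=float(w["k1"])
for z in(.128,.1325,.137):
    L,Rr,B=onz(w,[[162,92],[348,92],[255,188]],z)
    print(z,((L+Rr)/2)[:2].round(4),"width",np.linalg.norm(L-Rr).round(4),"bottom-based",(B[:2]+.046*np.array([.805,-.593])).round(4))
E
```

```text
0.128 [ 0.6151 -0.0215] width 0.0928 bottom-based [ 0.6118 -0.0191]
0.1325 [ 0.6151 -0.0214] width 0.09 bottom-based [ 0.613  -0.0199]
0.137 [ 0.615  -0.0213] width 0.0872 bottom-based [ 0.6141 -0.0207]
```

arm_command --plan '[2,-1.5,0,0,0,0,15,0,0,0,15,0,0,0,15,0,0,0,10,0,0,0,8,0,0,0,6,0,0,0,5,0,0,0,0,0]'

```text
time_s: 19.7
eef_pos: [0.5539, 0.0266, 0.0589]
eef_rot: [0.0, 0.95, -0.314, -0.0]
wrist_force: [0.0, -0.4, -1.6]
opening: 0.149
```

arm_command --plan '[0,0,3,0,0,0,0,0]'

```text
time_s: 19.9
eef_pos: [0.5543, 0.0266, 0.0565]
eef_rot: [-0.0, 0.95, -0.314, 0.0]
wrist_force: [0.6, -0.5, -1.3]
opening: 0.145
```

arm_command --plan '[0,0,2,0,0,0,2,0,0,0,0,0]'

```text
time_s: 20.2
eef_pos: [0.5542, 0.0272, 0.0547]
eef_rot: [-0.0, 0.95, -0.313, -0.0]
wrist_force: [-9.3, 1.9, 18.9]
opening: 0.152
```

arm_command --plan '[0,0,-1,0,0,0,0,0,0,0,0,0,0,0,0,0,0,0,-10,0,0,0,-40,0,0,0,-40,0,0,0,-40,0,-30,0,-20,0,-40,0,0,0,-40,0,0,0,-40,0,0,0,-40,0,0,0,0,0,0,0]' --grip 0.45

```text
time_s: 21.6
eef_pos: [0.3979, 0.142, 0.2035]
eef_rot: [-0.0, 0.95, -0.312, -0.001]
wrist_force: [0.5, -1.2, 0.2]
opening: 0.453
```

```bash
python3 - <<'E'
from h import *
o=ctrl.get_obs(); print(o["eef_pos"],o["wrist_force"])
s=cam("scene"); t=cam("top")
k=cv2.resize(t["color"][125:225,220:320],(400,400),interpolation=cv2.INTER_CUBIC)
k2=cv2.resize(s["color"][130:230,210:310],(400,400),interpolation=cv2.INTER_CUBIC)
save("fin",np.hstack([k,k2]))
E
```

```text
[0.39789338 0.14202672 0.20349193] [ 0.53459976 -1.16835584  0.19650933]
```

View pics/fin.png

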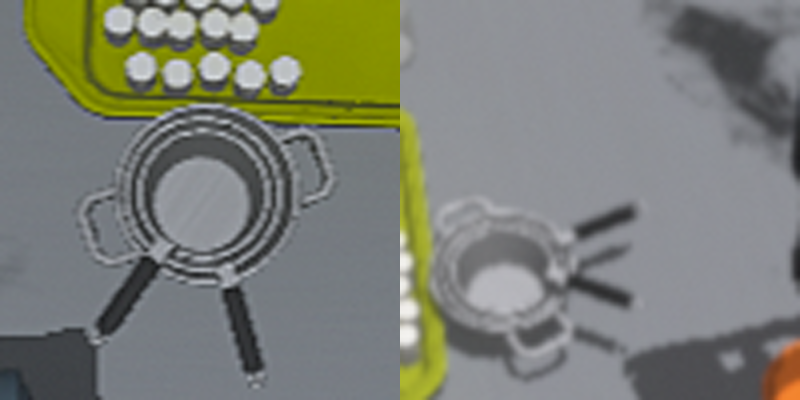

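Final view: all three rims are concentric and look level. The large rim spans (116–298, 102–285) in the top crop, overhanging the tray lip, and the handles are apart. One numeric check, then hand in.

```bash
python3 - <<'E'
from h import *
c=cam("top")
p=onz(c,[[220+207.5/4-.375,125+194/4-.375]],.05)[0]
a=np.arctan(.0654); n=np.array([np.cos(a),-np.sin(a)])
for b in(.6777,.6830): print(p.round(4),"x in tray frame",((p[:2]-[b,0])@n).round(4),"lateral ~",(p[1]+.094).round(3))
if -.072<((p[:2]-[.68,0])@n)<-.048: print(ctrl.hand_in())
E
```

```text
[ 0.6163 -0.0212  0.05  ] x in tray frame -0.0599 lateral ~ 0.073
[ 0.6163 -0.0212  0.05  ] x in tray frame -0.0652 lateral ~ 0.073
the job is handed in; nothing more can be done
None
```

The three pans are nested against the vial tray and the job is handed in, at about 22 s of the 72 s allowed. I slid the large pan along the bench until it touched the tray's front edge (the push force rose to about 19 N). I then set the medium pan inside it, and the small pan inside the medium. I took no close-up picture of the flask, jar or booklets at the end; the arm stayed clear of them throughout.

- **Tray contact:** the large pan sits at about −60 to −65 mm in the tray frame, where −74 to −45 mm is allowed. Sideways it is about 73 mm from the edge's middle, where 140 mm is allowed.
- **Nesting:** the last top and scene pictures show the three rims concentric and level, with the handles about 0.9 rad apart.
- **Seating height:** I did not measure this from a picture. Both inner pans met firm contact about 2 mm above the nominal full-down height and were then let go, so I took them as seated.
- **Disagreements:** my first automatic rim fits were off by up to about 5 mm because they caught shadows, so I corrected the centres by hand from the bright rims. The top and wrist cameras then differed by 3 to 6 mm, within what the pans' taper allows.

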